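# Close the dust-filter pot around its filter cup

## Robot

A 6-joint arm with a two-finger parallel gripper is mounted at the origin on a cart in front of the work surface, level with it; the furniture and walls round the work are solid. World frame = base frame: x ahead of the robot, y to its left, z up, the work surface at z = 0. Lengths are in m, angles in rad, forces in N, time in s.
With the tool pointing down it reaches from about 0.35 to 0.8 m from the base axis. Payload 7.3 kg.
Tool frame: the origin (TCP) lies between the finger pads; the fingertips stand 22 mm ahead of it and the grasp point (between the pads) lies 3 mm ahead of it; z points along the fingers, y is the line along which they close (so a half turn about z gives the same grasp; the last joint's range is limited). The gripper opens to 85 mm and grips with 20 to 120 N. Pads are 22 mm wide; open, the fingers measure 114 mm over their backs; the gripper's body (76 mm by 85 mm) begins 54 mm behind the grasp point. The pads swing forward as they close: fully open they stand 13 mm farther back than shut.
Start: joints at [0.992, 0.342, 1.524, -0, 1.275, -0.146], TCP at [0.22, 0.477, 0.253] pointing down, gripper open.
Joint ranges: [-2.53, 2.53], [-0.77, 2.02], [0.04, 2.7], [-1, 4.14], [0.28, 2.66], [-3.11, 3.11]. Speed limits (rad/s): [2.57, 2.57, 3.14, 3.14, 3.14, 3.14].

## Interface

Orientations are given as a unit quaternion [w, x, y, z].
In Python, from workcell import bot, optics, ticket gives the robot as it stands (bot), with the cameras (optics) and the job (ticket).
- The arm moves only by the tool jog_arm, called after "Emit:" as name(argument=value, ...), one argument or row to a line, values as JSON. Schema: {"type":"object","properties":{"steps":{"type":"object","properties":{"motion":{"type":"array","items":{"type":"array","items":{"type":"number"},"minItems":6,"maxItems":6},"minItems":1,"maxItems":12}},"additionalProperties":false,"required":["motion"]},"aperture":{"type":"number"},"grip_n":{"type":"number"},"only":{"type":"string"},"quiet":{"type":"boolean"},"lines":{"type":"string"}},"required":["steps"],"additionalProperties":false}. steps is an object whose key "motion" holds a list of rows, 1 to 12 of them, each of 6 numbers: dx, dy, dz in normalised numbers (1 is 0.75 m), then a rotation vector rx, ry, rz in a scale on which 1.0 is pi/2 rad; each row shifts and turns the commanded pose from where the row before left it, along the tool's axes as they then stand; what a row does not reach is not made up. A row lasts 1/8 s, in which the tool goes at most 0.0625 m and 0.188 rad, less where a joint would pass 70% of its speed; a pose out of reach is approached as far as the arm can. aperture is the opening from 0.0 (shut) to 1.0 (fully open), set as the call begins (left out keeps the last). The fingers move at their own pace and stop on an object; grip_n is the grip in N (left out, the last holds). Time passes only in rows, so rows that do not move let the fingers close. The tool returns the time, the measured TCP pose, the force, the opening and the grip force at its end. only (a regular expression) keeps the lines of the reply that match it, lines (a string "A,B") keeps lines A to B, and quiet returns only ok. Shift and turn numbers lie between -1 and 1, and a call with a number outside is refused. Input that does not fit is refused with a message, and nothing moves.
- bot.state(): the state, without advancing time (a new reading comes with each control period).
- optics.capture(name): name is "scene" or "top" or "wrist"; returns the picture (400x640x3 uint8, blue, green, red); there is no depth.
- optics.get_calibration(name): a dict with "vertical_fov" (degrees; the focal length in pixels is half the picture's height over the tangent of half this angle, whatever the lens; pixels are square), "cx", "cy" (the principal point, pixels), "view" (4x4, takes a point from world to camera coordinates); the wrist camera has in their place "T_tool_cam" (4x4, takes a point from camera to tool coordinates, whose origin is the TCP and whose axes are the flange's). Camera axes: x right, y up, looking along -z (the intrinsics and any distortion apply to the point x, -y, -z); pixel columns grow to the right and rows downward; lengths in m; the calibration is good to about 2 mm. A picture is of the moment at which its call begins: read the wrist's pose just before it. get_calibration takes no time and is no camera call.
- ticket.job_done(): hands the job in; it is judged then, once.
The state is a dict: "t": time; "joint_pos": joint angles; "qvel": joint speeds; "effort": joint torques, N m; "tool_pos": TCP position; "tool_rot": TCP orientation; "contact_force": force on the tool from outside, world axes, zero at the start; "wrist_torque": the same for the moment, N m; "finger_gap": opening from 0.0 (shut) to 1.0 (fully open); "finger_force": force on a finger pad.
Only numpy, scipy, OpenCV 4.12 (cv2) and the standard library are available. Lean on these libraries where they do the work, as an engineer would, in place of code of your own. Each camera call takes 0.05 s, during which the arm holds its last target. There are 200 camera calls.

## Task

Reassemble the dust-filter pot: stand the small filter cup upright, mouth up, in the dish on top of the round base, then lower the large cover over it with the cover's two ears in the gaps between the base's catches, until it sits fully down on the base, and let go of it. Then turn the cover clockwise (seen from above), for instance by pushing one of its side wings round with the closed fingers, until both ears are under the catches and stop. Set the parts down without dropping them, and leave the plane and the tape measure where they are.

Things in the scene. Friction and masses are not known exactly. Their poses are not given: they have to be found in the camera images.
- filter_base: Fixed round base: dark steel flange 140 mm across, 8 mm thick; on it an aluminium spigot of 82 mm diameter, tapering from 17 mm height to 72 mm at its top, 24 mm above the bench. Two hooked catches on the flange at its own +x and -x. Origin on the axis at bench level, z up. The cover is locked when its x axis lies along the base's x axis, either way round.
- dish (a point): Centre of the dish floor on top of the spigot, 24 mm above the bench; the dish is 56 mm wide inside, its rim 4 mm high.
- catch_1 (a point): Top of the steel catch on the base's +x side, on the lip 60 mm from the axis, 22.5 mm above the bench. A lip 30 mm long (50 to 70 mm from the axis) overhangs the flange, with a slot 8.5 mm high below it, open at one end and shut by a stop at the other: seen from above, a cover ear enters by turning clockwise.
- catch_2 (a point): The same catch on the base's -x side.
- cover: Large outer shell: grey metal cup, mouth down, outside 94 mm, inside 86 mm, 72 mm high, 68 mm deep, about 0.35 kg. At the mouth two ears at its own +x and -x, 6 mm thick, 16 mm wide, out to 60 mm from the axis; two wings at +y and -y. Origin on the axis at the mouth's edge, z up; when down on the base it is 8 mm above the bench, with about 2 mm of play.
- knob (a point): On the cover's axis, 100 mm above its mouth (the height for the grip), inside the round black knob it is lifted by: 32 mm diameter, from 78 to 108 mm above the mouth. The cover goes down on the base with its x axis 28 to 152 degrees anticlockwise from the base's (45 to 90 is comfortable; half a turn more is the same), and turns clockwise from there to 0.
- wing_1 (a point): Top edge of the upright wing on the cover's +y side, 64 mm from the axis and 64 mm above the mouth. The wing is 6 mm thick, reaches 47 to 74 mm from the axis, 30 to 64 mm above the mouth. Pushing it with some 2 to 6 N turns the seated cover; only friction resists, and it stays where it is left.
- wing_2 (a point): The same wing on the cover's -y side.
- core: Small filter cup (inner shell): steel cup with rows of small holes, mouth up, 48 mm outside diameter, 46 mm high, wall 3 mm, 0.12 kg (varies). Origin: on the axis at its underside; z up. It starts standing on the bench. In the dish its underside is 24 mm and its rim 70 mm above the bench.
- block_plane: Block plane, 50x160x52 mm, a bystander behind the work. Origin at the middle of its underside.
- tape_measure: Yellow and black tape measure, 33x85x70 mm, a bystander behind the work. Origin at the middle of its underside.

How it is judged:
On the way, in this order (a step that is already met when the one before it is completed fails the run):
1. the filter cup stands upright in the dish of the base, released (z of core in the frame of filter_base below 0.0265 m and horizontal distance between core and filter_base below 0.008 m and angle between core's own z axis and vertical below 0.06 rad and contact force between the fingers and core below 0.1 N), for 0.2 s.
2. the cover sits fully down on the base over the cup, its ears still clear of the catches, released (z of core in the frame of filter_base below 0.0265 m and horizontal distance between core and filter_base below 0.008 m and angle between core's own z axis and vertical below 0.06 rad and z of cover in the frame of filter_base below 0.0105 m and horizontal distance between cover and filter_base below 0.006 m and angle between cover's own z axis and vertical below 0.05 rad and angle between the x axis of cover and the x axis of filter_base, either way round above 0.4 rad and contact force between the fingers and cover below 0.1 N), for 0.2 s.
At the end, for the whole second after the job is handed in: The cup stands upright in the dish (within 8 mm of the axis, underside at most 26.5 mm up), the cover sits down over it (origin at most 10.5 mm above the base's, within 6 mm of the axis, upright), turned home under the catches (x axes within 0.12 rad); both at rest, released (z of core in the frame of filter_base below 0.0265 m and horizontal distance between core and filter_base below 0.008 m and angle between core's own z axis and vertical below 0.06 rad and z of cover in the frame of filter_base below 0.0105 m and horizontal distance between cover and filter_base below 0.006 m and angle between cover's own z axis and vertical below 0.05 rad and angle between the x axis of cover and the x axis of filter_base, either way round below 0.12 rad and contact force between the fingers and cover below 0.1 N and linear speed of each of cover, core below 0.01 m/s); the robot touches nothing.
It fails at once if the cover is dropped (it falls free at over 0.5 m/s) (contact force between anything else and cover below 0.1 N and linear speed of cover above 0.5 m/s).
It fails at once if the filter cup is dropped (it falls free at over 0.5 m/s) (contact force between anything else and core below 0.1 N and linear speed of core above 0.5 m/s).
It fails at once if the block plane or tape measure is moved by more than 30 mm (distance of any of block_plane, tape_measure from where it was at the start of the episode above 0.03 m).
It also fails if it takes over 72 s, if anything falls off the work surface, if the arm or the gripper's body presses on something with over 40 N, if the wrist force passes 120 N, or if a joint passes its speed limit or range.

## Working session

There is one attempt and no reset: what is moved stays moved. The work goes in short steps, Python scripts to look and compute and a tool call to move; the robot and the scene stay as the last step left them, time stands still between calls to the robot, and variables do not carry over. Pictures are saved under pics/ and viewed, at most 10 in all, crops included, and the job is handed in when it is done.

```bash
ls; mkdir -p pics; python3 - <<'E'
from workcell import bot, optics, ticket
import cv2
print(bot.state())
for n in("scene","top"):
    cv2.imwrite(f"pics/{n}0.png",optics.capture(n)); print(n,optics.get_calibration(n))
print(optics.get_calibration("wrist"))
E
```

```text
pics
workcell.py
{'t': 0.0, 'joint_pos': array([ 9.91995683e-01,  3.42709591e-01,  1.52503080e+00,  3.28430475e-06,
        1.27544603e+00, -1.46025479e-01]), 'qvel': array([ 7.55195685e-05, -8.43841425e-04,  1.71764734e-03, -1.37241310e-03,
       -1.15171765e-04,  1.64206693e-03]), 'effort': array([-1.29969114e-03, -4.33669531e+01, -2.46022278e+01, -3.58174138e-04,
        7.70074257e-03, -8.01798052e-06]), 'tool_pos': array([0.21995782, 0.47627454, 0.25262796]), 'tool_rot': array([-2.83989024e-04,  2.14703258e-01,  9.76679004e-01, -7.44564354e-04]), 'contact_force': array([-0.47750051,  0.67895919, -0.13905816]), 'wrist_torque': array([ 0.00237786, -0.0261503 ,  0.00912629]), 'finger_force': 0.0, 'finger_gap': 1.0035421692912214}
scene {'vertical_fov': 43.411361264074074, 'cx': 317.4683427470277, 'cy': 204.05954236518286, 'view': array([[ 0.88144497, -0.47226254, -0.0047812 , -0.55049041],
       [ 0.35955092,  0.66444375,  0.6551623 , -0.26153404],
       [-0.30623178, -0.57920859,  0.75547303, -1.0136809 ],
       [ 0.        ,  0.        ,  0.        ,  1.        ]])}
top {'vertical_fov': 55.37019380880882, 'cx': 320.6294799270772, 'cy': 197.6695138695261, 'view': array([[-0.00647856, -0.99997714, -0.00193509, -0.01156832],
       [ 0.99175323, -0.00667295,  0.12798831, -0.59361626],
       [-0.1279983 , -0.00108995,  0.99177379, -0.96971176],
       [ 0.        ,  0.        ,  0.        ,  1.        ]])}
{'vertical_fov': 63.0407723640462, 'cx': 315.2877758310807, 'cy': 194.1990095844734, 'T_tool_cam': array([[ 9.69528330e-04,  9.55608748e-01,  2.94637033e-01,
         7.68177351e-02],
       [ 9.99999526e-01, -9.01564700e-04, -3.66500967e-04,
         7.42659992e-05],
       [-8.45971814e-05,  2.94637249e-01, -9.55609169e-01,
        -1.20604468e-01],
       [ 0.00000000e+00,  0.00000000e+00,  0.00000000e+00,
         1.00000000e+00]])}
```

View pics/scene0.png

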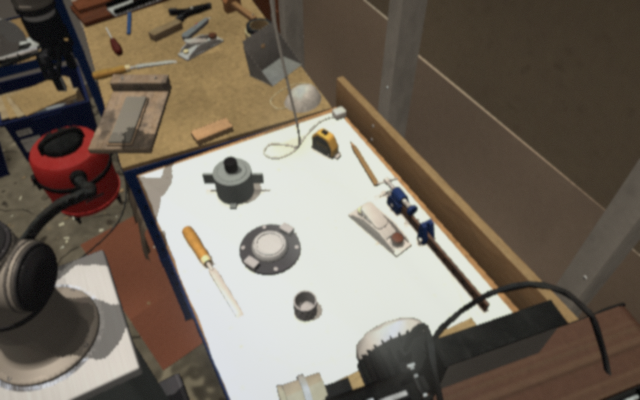

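View pics/top0.png

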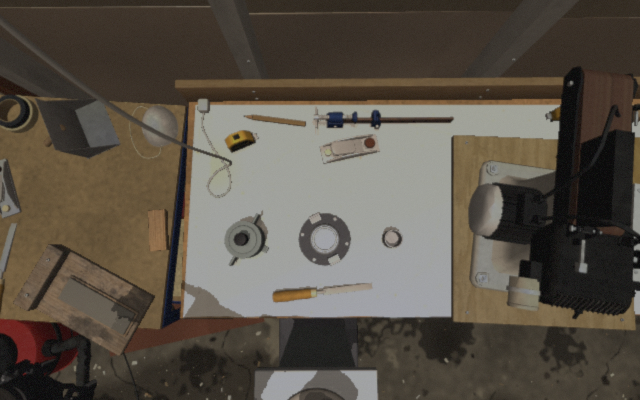

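The scene view shows the cover (235,180), base (270,248) and cup (307,305). In the top view they are at about (243,239), (324,238) and (392,237), with catches at about (316,217) and (335,260).

```bash
cat > h.py <<'E'
import numpy as np, cv2
from scipy.spatial.transform import Rotation as R
from workcell import bot, optics, ticket
def rot(q): return R.from_quat([q[1],q[2],q[3],q[0]]).as_matrix()
def cam(name,st=None):
    c=optics.get_calibration(name)
    f=200/np.tan(np.radians(c["vertical_fov"])/2)
    if name=="wrist":
        T=np.eye(4);T[:3,:3]=rot(st["tool_rot"]);T[:3,3]=st["tool_pos"]
        M=T@c["T_tool_cam"]
    else: M=np.linalg.inv(c["view"])
    return f,c["cx"],c["cy"],M
def ray(C,uv,z):
    f,cx,cy,M=C
    d=M[:3,:3]@np.array([(uv[0]-cx)/f,-(uv[1]-cy)/f,-1]);o=M[:3,3]
    return o+d*(z-o[2])/d[2]
def proj(C,p):
    f,cx,cy,M=C
    q=np.linalg.inv(M)@np.append(p,1)
    return np.array([cx-f*q[0]/q[2],cy+f*q[1]/q[2]])
def delta(st,p,yaw=None):
    "shift in tool axes from the state to world p"
    return rot(st["tool_rot"]).T@(np.array(p)-st["tool_pos"])
E
python3 - <<'E'
from h import *
im=cv2.imread("pics/top0.png");C=cam("top")
for n,uv,z in(("core",(392,237),.046),("base",(324,238),.024),("c1",(316,217),.0225),("c2",(335,260),.0225),("knob",(241,239),.105),("corner",(187,101),0),("corner2",(184,316),0)):print(n,ray(C,uv,z).round(4))
C=cam("scene")
for n,uv,z in(("core",(305,297),.046),("base",(268,244),.024),("knob",(231,163),.105)):print(n,ray(C,uv,z).round(4))
crop=im[190:290,200:420];cv2.imwrite("pics/crop0.png",cv2.resize(crop,None,fx=3.6,fy=3.6,interpolation=cv2.INTER_CUBIC))
E
```

```text
core [ 0.4886 -0.1995  0.046 ]
base [ 0.4877 -0.0237  0.024 ]
c1 [ 0.5436 -0.0028  0.0225]
c2 [ 0.43   -0.0522  0.0225]
knob [0.4848 0.1789 0.105 ]
corner [0.8778 0.3622 0.    ]
corner2 [0.2858 0.3474 0.    ]
core [ 0.4897 -0.1989  0.046 ]
base [ 0.4842 -0.027   0.024 ]
knob [0.4864 0.1724 0.105 ]
```

View pics/crop0.png

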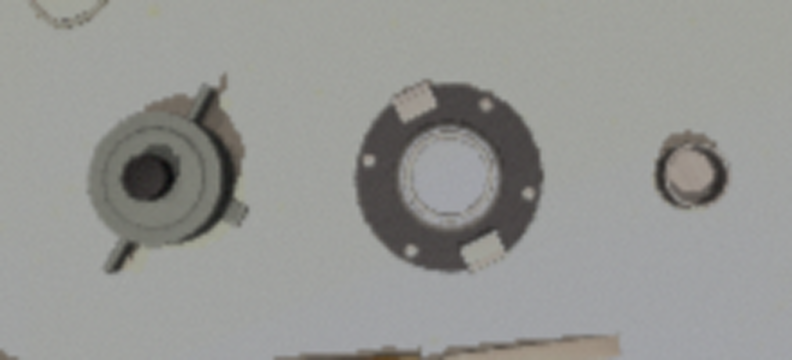

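Both views agree to about 3 mm: cup (0.489,-0.199), base (0.486,-0.025) with its x at about 23°, knob (0.486,0.176), cover x at about 60°. Next I fly over the base, then the cup, for wrist views.

Careful with the scale: shifts go in shares of 0.75 m and turns go in shares of pi/2 rad. That gives: -0.0453 m / 0.75 = -0.0604, -0.0344 m / 0.75 = -0.0459.

Emit:
jog_arm(
  steps={"motion":[[-0.0604,-0.0459,0.0067,0,0,0],[-0.0604,-0.0459,0.0067,0,0,0],[-0.0604,-0.0459,0.0067,0,0,0],[-0.0604,-0.0459,0.0067,0,0,0],[-0.0604,-0.0459,0.0067,0,0,0],[-0.0604,-0.0459,0.0067,0,0,0],[-0.0604,-0.0459,0.0067,0,0,0],[-0.0604,-0.0459,0.0067,0,0,0],[-0.0604,-0.0459,0.0067,0,0,0],[-0.0604,-0.0459,0.0067,0,0,0],[0,0,0,0,0,0],[0,0,0,0,0,0]]},
  aperture=1.0,
)

```text
t: 1.6
tool_pos: [0.4866, -0.0254, 0.2028]
tool_rot: [-0.001, 0.215, 0.977, 0.0]
contact_force: [0.2, 0.1, 0.4]
finger_gap: 0.999
finger_force: 0.0
```

```bash
cat > snap.py <<'E'
import sys,pickle
from h import *
st=bot.state();im=optics.capture("wrist")
pickle.dump((st,im),open(f"pics/{sys.argv[1]}.pkl","wb"));cv2.imwrite(f"pics/{sys.argv[1]}.png",im)
print(st["t"],st["tool_pos"].round(4),np.abs(st["qvel"]).max().round(4))
E
python3 snap.py wbase
```

```text
1.6 [ 0.4866 -0.0254  0.2028] 0.0272
```

Emit:
jog_arm(
  steps={"motion":[[-0.0327,-0.0707,0,0,0,0],[-0.0327,-0.0707,0,0,0,0],[-0.0327,-0.0707,0,0,0,0],[0,0,0,0,0,0],[0,0,0,0,0,0]]},
)

```text
t: 2.28
tool_pos: [0.487, -0.1993, 0.2033]
tool_rot: [-0.0, 0.214, 0.977, 0.0]
contact_force: [-0.3, 0.6, -0.6]
finger_gap: 1.0
finger_force: 0.0
```

```bash
python3 snap.py wcup
python3 -c "
import cv2;a=cv2.imread('pics/wbase.png');b=cv2.imread('pics/wcup.png')
cv2.imwrite('pics/wb.png',cv2.resize(cv2.vconcat([a,b]),None,fx=.75,fy=.75))"
```

```text
2.275 [ 0.487  -0.1993  0.2033] 0.0218
```

View pics/wb.png

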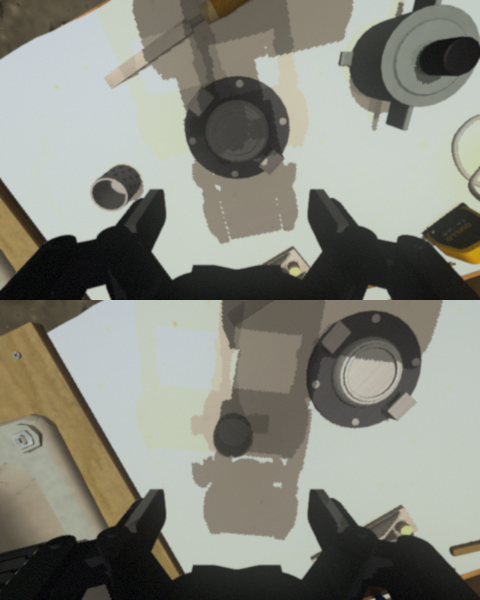

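The upper half (over the base) shows the flange centred near (237,127) in the halved picture, with catches at about (203,97) and (272,162). The lower half (over the cup) shows the dark cup at about (233,135). I will measure both with masks.

```bash
python3 - <<'E'
from h import *
import pickle
def ell(name,uv,thr,lab):
    st,im=pickle.load(open(f"pics/{name}.pkl","rb"));g=cv2.GaussianBlur(cv2.cvtColor(im,6),(3,3),0)
    C=cam("wrist",st)
    for t in thr:
        m=(g<t).astype(np.uint8)
        cs,_=cv2.findContours(m,cv2.RETR_EXTERNAL,2)
        for c in cs:
            if cv2.contourArea(c)>300 and cv2.pointPolygonTest(c,uv,False)>=0:
                e=cv2.fitEllipse(cv2.convexHull(c));print(lab,t,cv2.contourArea(c),np.round(e[0],1),np.round(e[1],1),[ray(C,e[0],z).round(4) for z in(.008,.046)])
    for p in [uv]: print(g[int(p[1])-60:int(p[1])+60:6,int(p[0])])
ell("wbase",(275,170),(60,70,80,90,100),"base")
ell("wbase",(155,245),(60,80,100,120,140),"cup-side")
ell("wcup",(310,180),(50,60,70,80,90,100),"cup")
ell("wcup",(425,95),(80,90,100,110),"base2")
a=[]
for n,(x,y,w,h) in {"wbase":(215,80,200,180),"wcup":(250,110,120,110)}.items():
    im=cv2.imread(f"pics/{n}.png")[y:y+h,x:x+w];a.append(cv2.resize(im,(400,400*h//w)))
cv2.imwrite("pics/cr1.png",cv2.hconcat([cv2.copyMakeBorder(i,0,400-i.shape[0],0,0,0) for i in a]))
E
```

```text
base 70 12287.5 [312.  169.8] [127.  138.4] [array([ 0.4806, -0.0261,  0.008 ]), array([ 0.473 , -0.0221,  0.046 ])]
base 80 13562.5 [314.8 169.3] [134.4 138.3] [array([ 0.4813, -0.0233,  0.008 ]), array([ 0.4736, -0.0197,  0.046 ])]
base 90 17471.0 [301.2 108.7] [163.7 267.4] [array([ 0.4233, -0.0105,  0.008 ]), array([ 0.4225, -0.0085,  0.046 ])]
base 100 18437.0 [296.3 107.3] [173.9 268.1] [array([ 0.4202, -0.0141,  0.008 ]), array([ 0.4198, -0.0116,  0.046 ])]
[93 47 60 67 65 64 42 42 43 52 62 62 60 50 50 52 57 59 60 73]
[208 208 208 209 207 207 113  75  59  88 171 167  77  72  72  72 191 205
 205  82]
cup 70 2189.0 [311.  179.4] [50.4 58.3] [array([ 0.4898, -0.205 ,  0.008 ]), array([ 0.4811, -0.2004,  0.046 ])]
cup 80 2370.5 [311.2 179.2] [52.1 60.1] [array([ 0.4897, -0.2047,  0.008 ]), array([ 0.481 , -0.2002,  0.046 ])]
cup 90 3522.5 [322.4 161.2] [ 68.7 101.6] [array([ 0.4777, -0.187 ,  0.008 ]), array([ 0.4705, -0.1846,  0.046 ])]
cup 100 32918.5 [386.3  97.9] [223.5 351.9] [array([ 0.4482, -0.1084,  0.008 ]), array([ 0.4445, -0.1155,  0.046 ])]
[101  90  88  84  86  73  60  66  66  65  65  67  66  60  60 147 151 128
 128 129]
base2 80 7626.0 [482.6  86.5] [133.1 163.9] [array([ 0.4758, -0.0243,  0.008 ]), array([ 0.4688, -0.0415,  0.046 ])]
base2 90 17716.0 [483.4  90.8] [144.2 165. ] [array([ 0.4798, -0.0246,  0.008 ]), array([ 0.4723, -0.0418,  0.046 ])]
base2 100 32918.5 [386.3  97.9] [223.5 351.9] [array([ 0.4482, -0.1084,  0.008 ]), array([ 0.4445, -0.1155,  0.046 ])]
base2 110 34756.5 [387.5  97.6] [226.6 350.8] [array([ 0.4484, -0.1073,  0.008 ]), array([ 0.4447, -0.1145,  0.046 ])]
[ 98 105 101  63  50  49  47  50  53  56  66  79  88 130  80  80  81  79
  79 124]
```

View pics/cr1.png

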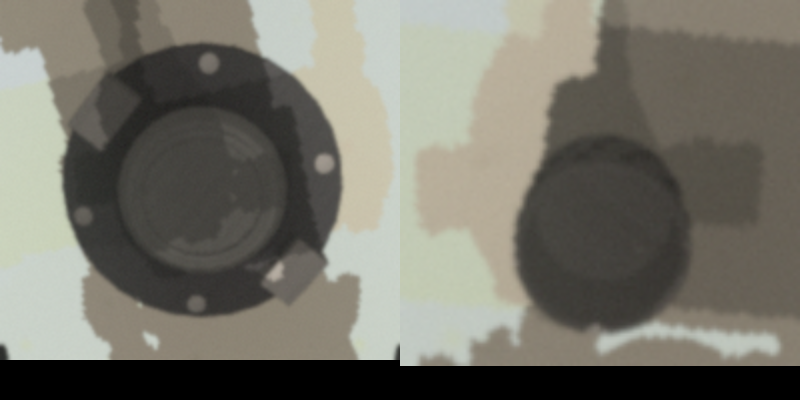

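The crops show the flange circle spanning about 63..342 by 42..318 and the cup rim as the lower ellipse of the dark silhouette. Shadows bias these masks, so I will fit the well-lit first images as a cross-check.

```bash
python3 - <<'E'
from h import *
import pickle
def go(name,uv,thr,zs,box):
    im=cv2.imread(f"pics/{name}0.png");g=cv2.cvtColor(im,6);C=cam(name)
    x,y,w,h=box; s=8
    G=cv2.resize(g[y:y+h,x:x+w],None,fx=s,fy=s,interpolation=cv2.INTER_CUBIC)
    for t in thr:
        cs,_=cv2.findContours((G<t).astype(np.uint8),cv2.RETR_EXTERNAL,2)
        c=max(cs,key=cv2.contourArea)
        e=cv2.fitEllipse(cv2.convexHull(c));u=(np.array(e[0])+.5)/s-.5+[x,y]
        bx=np.array(cv2.boundingRect(c))/s+[x,y,0,0]
        print(name,t,u.round(1),(np.array(e[1])/s).round(1),bx.round(1),[ray(C,u,z).round(4) for z in zs])
go("top",0,(80,100,120),(.008,),(295,208,60,62))
go("scene",0,(80,100,120),(.008,),(236,218,68,60))
go("top",0,(80,100,120),(.0,.023,.046),(380,224,26,28))
go("scene",0,(80,100,120),(0,.023,.046),(290,285,34,40))
go("top",0,(50,60,70),(.093,.108),(228,224,32,30))
go("scene",0,(40,50,60),(.093,.108),(218,150,28,28))
# predicted silhouettes for the cup
C=cam("scene")
for z in (0,.046):
  a=np.linspace(0,6.28,60);P=np.array([proj(C,(.488+.024*np.cos(t),-.199+.024*np.sin(t),z)) for t in a]);print(z,P.min(0).round(1),P.max(0).round(1))
C=cam("top")
for z in (0,.046):
  P=np.array([proj(C,(.488+.024*np.cos(t),-.199+.024*np.sin(t),z)) for t in a]);print(z,P.min(0).round(1),P.max(0).round(1))
st,_=pickle.load(open("pics/wbase.pkl","rb"));C=cam("wrist",st);print("wrist flange",ray(C,(316.2,170),.008),"catches",ray(C,(215+105/2,80+110/2),.0225),ray(C,(215+297/2,80+272/2),.0225))
st,_=pickle.load(open("pics/wcup.pkl","rb"));C=cam("wrist",st);print("cup",ray(C,(311,184),.046))
E
```

```text
top 80 [324.4 238.9] [50.4 50.6] [299.6 214.1  50.9  50.4] [array([ 0.4858, -0.0249,  0.008 ])]
top 100 [324.3 238.8] [51.4 51.9] [299.  213.5  51.8  51.9] [array([ 0.4859, -0.0246,  0.008 ])]
top 120 [324.2 238.7] [52.2 52.9] [298.5 212.5  52.6  53.2] [array([ 0.4863, -0.0245,  0.008 ])]
scene 80 [268.7 267.6] [11.3 33.6] [252.5 263.4  33.   10.4] [array([ 0.4625, -0.0751,  0.008 ])]
scene 100 [270.2 255.4] [36.8 54.3] [246.1 240.2  51.2  34.1] [array([ 0.4792, -0.0468,  0.008 ])]
scene 120 [269.6 249.6] [49.5 60.2] [240.2 225.4  59.5  49.2] [array([ 0.4846, -0.0317,  0.008 ])]
top 80 [394.5 238.5] [13.2 14.7] [393.8 231.6   7.9  14.9] [array([ 0.4857, -0.2145,  0.    ]), array([ 0.4852, -0.2101,  0.023 ]), array([ 0.4848, -0.2058,  0.046 ])]
top 100 [393.6 238. ] [15.  16.9] [388.8 229.6  13.2  17.2] [array([ 0.4871, -0.2124,  0.    ]), array([ 0.4866, -0.208 ,  0.023 ]), array([ 0.4861, -0.2037,  0.046 ])]
top 120 [391.4 237.2] [20.7 21.7] [381.8 226.6  20.5  21.4] [array([ 0.4894, -0.2064,  0.    ]), array([ 0.4888, -0.2022,  0.023 ]), array([ 0.4883, -0.198 ,  0.046 ])]
scene 80
[... 867 characters left out ...]
779, 0.108 ])]
scene 40 [230.5 165.4] [11.2 14.7] [225.4 158.8  11.4  13.9] [array([0.4855, 0.1777, 0.093 ]), array([0.4816, 0.1625, 0.108 ])]
scene 50 [230.6 165.4] [12.2 15.7] [224.9 158.5  12.5  14.5] [array([0.4857, 0.1776, 0.093 ]), array([0.4819, 0.1624, 0.108 ])]
scene 60 [230.6 165.4] [13.  16.2] [224.5 158.2  13.1  15.1] [array([0.4858, 0.1774, 0.093 ]), array([0.4819, 0.1622, 0.108 ])]
0 [293.3 298.6] [316.3 319.1]
0.046 [292.4 287.1] [316.2 308. ]
0 [379.8 228.8] [397.6 246.6]
0.046 [382.5 228. ] [401.1 246.6]
wrist flange [ 0.48253045 -0.02236896  0.008     ] catches [ 0.43111551 -0.04776713  0.0225    ] [0.54118618 0.00189737 0.0225    ]
cup [ 0.48490906 -0.20219014  0.046     ]
```

Base is at (0.4855,-0.024) with yaw about 24°. Cup is at (0.488,-0.2005). I will grip the cup, release, turn 90° and grip again so it is centred in both directions.

Converted, 0.05 m / 0.75 = 0.0667, -0.0014 m / 0.75 = -0.0019.

Emit:
jog_arm(
  steps={"motion":[[-0.0019,-0.0009,0.0667,0,0,0],[0,0,0.0667,0,0,0],[0,0,0.0533,0,0,0],[0,0,0.0267,0,0,0],[0,0,0.0147,0,0,0],[0,0,0,0,0,0]]},
)

```text
t: 3.08
tool_pos: [0.4883, -0.2009, 0.0322]
tool_rot: [-0.0, 0.214, 0.977, 0.0]
contact_force: [-0.0, 0.0, 0.9]
finger_gap: 1.002
finger_force: 0.0
```

Emit:
jog_arm(
  steps={"motion":[[0,0,0,0,0,0],[0,0,0,0,0,0],[0,0,0,0,0,0],[0,0,0,0,0,0],[0,0,0,0,0,0],[0,0,0,0,0,0]]},
  aperture=0.0,
  grip_n=20,
)

```text
t: 3.82
tool_pos: [0.4887, -0.2023, 0.0334]
tool_rot: [0.001, 0.215, 0.977, -0.0]
contact_force: [-0.5, 0.5, 6.3]
finger_gap: 0.565
finger_force: 20.3
```

Converted, 0.18 rad / 1.5708 = 0.1146.

Emit:
jog_arm(
  steps={"motion":[[0,0,0,0,0,0],[0,0,0,0,0,0],[0,0,0,0,0,0],[0,0,0,0,0,0.1146],[0,0,0,0,0,0.1146],[0,0,0,0,0,0.1146],[0,0,0,0,0,0.1146],[0,0,0,0,0,0.1146],[0,0,0,0,0,0.1146],[0,0,0,0,0,0.1146],[0,0,0,0,0,0.1146],[0,0,0,0,0,0.0828]]},
  aperture=0.9,
)

```text
t: 5.32
tool_pos: [0.4881, -0.202, 0.0322]
tool_rot: [-0.0, 0.844, 0.537, -0.0]
contact_force: [0.1, -0.4, -0.5]
finger_gap: 0.897
finger_force: 0.0
```

Emit:
jog_arm(
  steps={"motion":[[0,0,0,0,0,0],[0,0,0,0,0,0],[0,0,0,0,0,0],[0,0,0,0,0,0],[0,0,0,0,0,0],[0,0,0,0,0,0]]},
  aperture=0.0,
  grip_n=25,
)

```text
t: 6.08
tool_pos: [0.4882, -0.2021, 0.0323]
tool_rot: [0.0, 0.842, 0.539, 0.0]
contact_force: [-0.5, 0.1, 0.6]
finger_gap: 0.541
finger_force: 26.8
```

```bash
python3 - <<'E'
from h import *
st=bot.state();print(st["joint_pos"].round(3),st["tool_pos"],rot(st["tool_rot"]).round(3))
C=cam("top");im=optics.capture("top");cv2.imwrite("pics/top1.png",im)
E
```

```text
[-0.538  0.628  1.761  0.     0.753 -0.106] [ 0.48816286 -0.20206373  0.03231033] [[ 0.419  0.908  0.   ]
 [ 0.908 -0.419  0.   ]
 [ 0.     0.    -1.   ]]
```

Converted, 0.0403 m / 0.75 = 0.0537, 0.0402 m / 0.75 = 0.0536.

Emit:
jog_arm(
  steps={"motion":[[0,0,-0.04,0,0,0],[0,0,-0.04,0,0,0],[0.0537,-0.0256,0,0,0,0],[0.0537,-0.0256,0,0,0,0],[0.0537,-0.0256,0,0,0,0],[0.0536,-0.0256,0,0,0,0],[0,0,0,0,0,0],[0,0,0,0,0,0],[0,0,0,0,0,0]]},
)

```text
t: 7.25
tool_pos: [0.486, -0.0246, 0.0922]
tool_rot: [0.0, 0.843, 0.539, -0.0]
contact_force: [0.6, 0.3, -1.6]
finger_gap: 0.542
finger_force: 26.5
```

```bash
python3 snap.py wplace
python3 - <<'E'
from h import *
bot.state();a=cv2.imread("pics/wplace.png");cv2.imwrite("pics/top2.png",optics.capture("top"));cv2.imwrite("pics/scene2.png",optics.capture("scene"))
b=cv2.imread("pics/top2.png")[180:300,264:384];c=cv2.imread("pics/scene2.png")[180:300,210:330]
h=lambda i:cv2.resize(i,(395,395),interpolation=cv2.INTER_CUBIC)
cv2.imwrite("pics/pl.png",cv2.hconcat([cv2.resize(a[:, 120:520],(395,395)),h(c)]))
E
```

```text
7.25 [ 0.486  -0.0246  0.0922] 0.0046
```

View pics/pl.png

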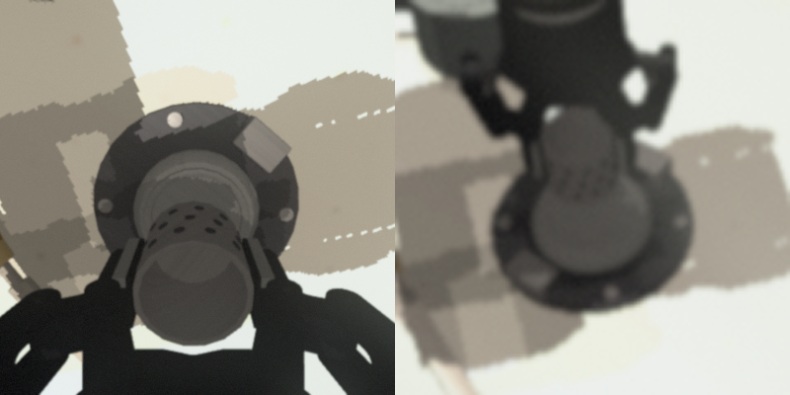

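The wrist and scene views both show the flange centre about 1.5 mm toward tool +y from the cup. The flange top edge is at v=102, and the rim's lower edge at v=346. Next I measure the tool-x offset, using the cup rim as the reference.

```bash
python3 - <<'E'
from h import *
import pickle
st,im=pickle.load(open("pics/wplace.pkl","rb"));C=cam("wrist",st);s=.9875
T=rot(st["tool_rot"]);pos=st["tool_pos"]
f=lambda u,v,z:(T.T@(ray(C,(120+u/s,v/s),z)-pos)*1000).round(1)[:2]
print("flange top",f(197,102,.008)-[70,0],"left/right",f(95,203,.008),f(299,203,.008))
print("rim bottom",f(194,346,.1059)+[24,0],"rim top",f(194,241,.1059)-[24,0],"lr",f(133,294,.1059),f(255,294,.1059))
print("spigot top rim upper", f(197,150,.024)-[36,0],"catch",f(263,145,.0225))
g=cv2.cvtColor(im,6);print(g[90:120:2,317],g[340:360,316])
E
```

```text
flange top [-0.2  1. ] left/right [  4.2 -67.3] [ 4.4 70. ]
rim bottom [ 0.6 -0.8] rim top [-0.3 -0.9] lr [  1.2 -24.4] [ 1.3 22.6]
spigot top rim upper [7. 1.] catch [45.7 40. ]
[230 230 228 229 229 230 212 108 100 103 103 104 101 100  98] [ 66  66  67  68  71  77  76  76  81 112 177 226 234 234 234 234 233 230
 202 118]
```

Converted, 0.01 m / 0.75 = 0.0133, 0.008 m / 0.75 = 0.0107.

Emit:
jog_arm(
  steps={"motion":[[0,0.0023,0.0133,0,0,0],[0,0,0.0133,0,0,0],[0,0,0.0107,0,0,0],[0,0,0.0053,0,0,0],[0,0,0.0027,0,0,0],[0,0,0.002,0,0,0],[0,0,0,0,0,0],[0,0,0,0,0,0]]},
)

```text
t: 8.4
tool_pos: [0.4875, -0.0243, 0.057]
tool_rot: [0.0, 0.842, 0.539, 0.0]
contact_force: [-0.8, -0.0, -1.4]
finger_gap: 0.545
finger_force: 26.5
```

Emit:
jog_arm(
  steps={"motion":[[0,0,0.0008,0,0,0],[0,0,0.0008,0,0,0],[0,0,0.0004,0,0,0],[0,0,0,0,0,0]]},
)

```text
t: 8.9
tool_pos: [0.4875, -0.0243, 0.0563]
tool_rot: [0.0, 0.842, 0.539, 0.0]
contact_force: [-1.8, 0.5, 9.4]
finger_gap: 0.543
finger_force: 27.7
```

Converted, -0.05 m / 0.75 = -0.0667, -0.04 m / 0.75 = -0.0533.

Emit:
jog_arm(
  steps={"motion":[[0,0,0,0,0,0],[0,0,0,0,0,0],[0,0,0,0,0,0],[0,0,-0.0133,0,0,0],[0,0,-0.04,0,0,0],[0,0,-0.0667,0,0,0],[0,0,-0.0667,0,0,0],[0,0,-0.0533,0,0,0],[0,0,0,0,0,0],[0,0,0,0,0,0]]},
  aperture=0.9,
)

```text
t: 10.15
tool_pos: [0.4869, -0.0242, 0.235]
tool_rot: [-0.0, 0.842, 0.539, -0.0]
contact_force: [-0.6, -0.7, -0.6]
finger_gap: 0.902
finger_force: 0.0
```

```bash
python3 snap.py wcheck
```

```text
10.15 [ 0.4869 -0.0242  0.235 ] 0.0208
```

Emit:
jog_arm(
  steps={"motion":[[0.0609,-0.0287,0,0,0,0],[0.0609,-0.0287,0,0,0,0],[0.0609,-0.0287,0,0,0,0],[0.0609,-0.0287,0,0,0,0],[0,0,0,0,0,0],[0,0,0,0,0,0]]},
)

```text
t: 10.95
tool_pos: [0.4853, 0.1773, 0.2342]
tool_rot: [-0.0, 0.842, 0.539, -0.001]
contact_force: [-0.6, -0.4, 0.0]
finger_gap: 0.899
finger_force: 0.0
```

```bash
python3 snap.py wknob
python3 -c "
import cv2;a=cv2.imread('pics/wcheck.png');b=cv2.imread('pics/wknob.png')
cv2.imwrite('pics/ck.png',cv2.hconcat([a[:,120:520],b[:,120:520]]))"
```

```text
10.95 [0.4853 0.1773 0.2342] 0.0267
```

View pics/ck.png

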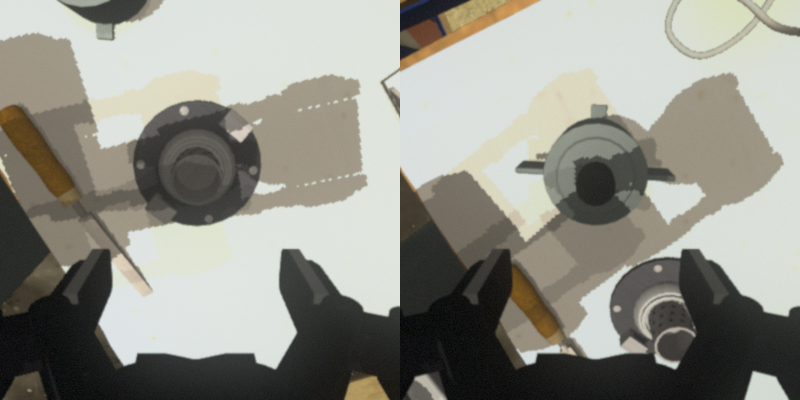

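The cup stands upright in the dish at (199,172). The cover's knob top is at (595,181), its wings at (530,167) and (660,174), and an ear at (598,111) in the right half.

```bash
python3 - <<'E'
from h import *
import pickle
st,im=pickle.load(open("pics/wknob.pkl","rb"));C=cam("wrist",st);g=cv2.cvtColor(im,6)
G=np.zeros_like(g);G[:]=255;G[140:220,270:360]=g[140:220,270:360]
for t in(40,50,60):
    cs,_=cv2.findContours((G<t).astype(np.uint8),0,2);c=max(cs,key=cv2.contourArea);e=cv2.fitEllipse(cv2.convexHull(c));b=cv2.boundingRect(c)
    print(t,np.round(e[0],1),np.round(e[1],1),b,ray(C,e[0],.1).round(4),ray(C,e[0],.108).round(4))
w1=ray(C,(120+130,167),.064);w2=ray(C,(120+260,174),.064);print(w1,w2,np.degrees(np.arctan2(*(w2-w1)[1::-1])),np.linalg.norm(w2-w1))
print("ear",ray(C,(120+198,111),.006), "body top", ray(C,(120+195,(124+224)/2),.072))
st,im=pickle.load(open("pics/wcheck.pkl","rb"));C=cam("wrist",st)
print("flange",ray(C,(120+197.5,163),.008)); c1=ray(C,(120+241,127),.0225);c2=ray(C,(120+160,208),.0225);print(c1,c2,(c1+c2)/2,np.degrees(np.arctan2(*(c1-c2)[1::-1])),np.linalg.norm(c1-c2))
E
```

```text
40 [318.2 187.1] [29.3 39.6] (302, 166, 32, 39) [0.487  0.1793 0.1   ] [0.4879 0.1814 0.108 ]
50 [315.2 184. ] [39.1 43.7] (297, 162, 38, 44) [0.4859 0.1827 0.1   ] [0.4868 0.1847 0.108 ]
60 [315.8 184.6] [41.3 46.8] (296, 161, 41, 46) [0.486 0.182 0.1  ] [0.487  0.1841 0.108 ]
[0.43426209 0.2129735  0.064     ] [0.53941987 0.15758901 0.064     ] -27.77487485239027 0.11885117198981256
ear [0.51005066 0.22927808 0.006     ] body top [0.48618047 0.18413863 0.072     ]
flange [ 0.4888015  -0.02134537  0.008     ]
[ 0.54501439 -0.00337355  0.0225    ] [ 0.43244553 -0.04670564  0.0225    ] [ 0.48872996 -0.0250396   0.0225    ] 21.053639797792282 0.12062097253752212
```

Converted, 0.045 m / 0.75 = 0.06, 0.0027 m / 0.75 = 0.0036.

Emit:
jog_arm(
  steps={"motion":[[0.0036,-0.0007,0.06,0,0,0],[0,0,0.06,0,0,0],[0,0,0.0333,0,0,0],[0,0,0.0147,0,0,0],[0,0,0.0067,0,0,0],[0,0,0,0,0,0]]},
  aperture=0.7,
)

```text
t: 11.75
tool_pos: [0.487, 0.1801, 0.1049]
tool_rot: [0.0, 0.842, 0.539, 0.001]
contact_force: [-0.7, -0.4, 0.2]
finger_gap: 0.699
finger_force: 0.0
```

Emit:
jog_arm(
  steps={"motion":[[0,0,0,0,0,0],[0,0,0,0,0,0],[0,0,0,0,0,0],[0,0,0,0,0,0],[0,0,0,0,0,0]]},
  aperture=0.0,
  grip_n=20,
)

```text
t: 12.38
tool_pos: [0.4867, 0.1806, 0.1051]
tool_rot: [0.0, 0.842, 0.539, 0.001]
contact_force: [-2.7, -0.0, 5.5]
finger_gap: 0.366
finger_force: 21.3
```

Emit:
jog_arm(
  steps={"motion":[[0,0,0,0,0,0],[0,0,0,0,0,0],[0,0,0,0,0,0],[0,0,0,0,0,-0.1146],[0,0,0,0,0,-0.1146],[0,0,0,0,0,-0.1146],[0,0,0,0,0,-0.1146],[0,0,0,0,0,-0.1146],[0,0,0,0,0,-0.1146],[0,0,0,0,0,-0.1146],[0,0,0,0,0,-0.1146],[0,0,0,0,0,-0.0828]]},
  aperture=0.7,
)

```text
t: 13.88
tool_pos: [0.4865, 0.1803, 0.1042]
tool_rot: [-0.0, 0.212, 0.977, -0.0]
contact_force: [-0.2, 0.3, -0.5]
finger_gap: 0.694
finger_force: 0.0
```

Emit:
jog_arm(
  steps={"motion":[[0,0,0,0,0,0],[0,0,0,0,0,0],[0,0,0,0,0,0],[0,0,0,0,0,0],[0,0,0,0,0,0],[0,0,0,0,0,0]]},
  aperture=0.0,
  grip_n=60,
)

```text
t: 14.62
tool_pos: [0.4865, 0.1805, 0.1044]
tool_rot: [0.0, 0.215, 0.977, 0.0]
contact_force: [0.3, 1.2, 2.6]
finger_gap: 0.357
finger_force: 59.3
```

```bash
python3 -c "
from h import *
s=bot.state();print(s['joint_pos'].round(3),s['tool_pos'],rot(s['tool_rot']).round(3))"
```

```text
[ 0.207  0.501  1.735  0.     0.905 -0.931] [0.48654818 0.18047688 0.1044225 ] [[-0.908  0.42   0.   ]
 [ 0.42   0.908  0.   ]
 [-0.     0.    -1.   ]]
```

Converted, -0.0465 m / 0.75 = -0.062, -0.0217 m / 0.75 = -0.0289, -0.15 rad / 1.5708 = -0.0955.

Emit:
jog_arm(
  steps={"motion":[[0,0,-0.0133,0,0,0],[0,0,-0.04,0,0,0],[0,0,-0.04,0,0,0],[0,0,-0.04,0,0,0],[-0.0289,-0.062,0,0,0,0],[-0.0289,-0.062,0,0,0,0],[-0.0289,-0.062,0,0,0,0],[-0.0289,-0.062,0,0,0,0],[0,0,0,0,0,-0.0955],[0,0,0,0,0,-0.0955],[0,0,0,0,0,-0.0891],[0,0,0,0,0,0]]},
)

```text
t: 16.12
tool_pos: [0.4869, -0.025, 0.2042]
tool_rot: [-0.001, -0.003, 1.0, 0.0]
contact_force: [0.2, 0.7, -4.2]
finger_gap: 0.352
finger_force: 61.1
```

Emit:
jog_arm(
  steps={"motion":[[0,0,0,0,0,0],[0,0,0,0,0,0]]},
)

```text
t: 16.38
tool_pos: [0.4872, -0.0248, 0.2042]
tool_rot: [-0.0, -0.003, 1.0, 0.0]
contact_force: [-0.5, 0.4, -3.6]
finger_gap: 0.353
finger_force: 61.1
```

```bash
python3 snap.py wcov
python3 - <<'E'
from h import *
s=bot.state();a=cv2.imread("pics/wcov.png");c=optics.capture("scene");cv2.imwrite("pics/scene3.png",c)
print(s["joint_pos"].round(3),delta(s,(.4872,-.0248,.1124)).round(4))
cv2.imwrite("pics/cv.png",cv2.hconcat([a[:,120:520],cv2.resize(c[140:300,190:350],(400,400))]))
E
```

```text
16.375 [ 0.4872 -0.0248  0.2042] 0.008
[-0.208  0.323  1.699  0.     1.12  -1.785] [-0.      0.      0.0919]
```

View pics/cv.png

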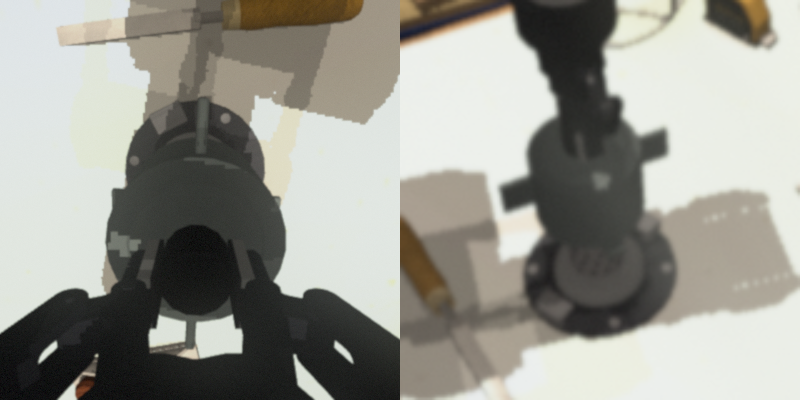

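The cover is upright over the base with its wing pointing at the robot, so its x axis is at about 88°, or 64° relative to the base. The flange centre (195) and knob (196) are aligned, so I lower it.

Converted, 0.025 m / 0.75 = 0.0333, 0.02 m / 0.75 = 0.0267.

Emit:
jog_arm(
  steps={"motion":[[0,0,0.0267,0,0,0],[0,0,0.0333,0,0,0],[0,0,0.0267,0,0,0],[0,0,0.0133,0,0,0],[0,0,0,0,0,0]]},
)

```text
t: 17.1
tool_pos: [0.4872, -0.0248, 0.129]
tool_rot: [-0.0, -0.003, 1.0, 0.0]
contact_force: [-0.3, -0.7, -4.4]
finger_gap: 0.351
finger_force: 61.1
```

Emit:
jog_arm(
  steps={"motion":[[0,0,0.0053,0,0,0],[0,0,0.0053,0,0,0],[0,0,0.0053,0,0,0],[0,0,0.0027,0,0,0],[0,0,0,0,0,0],[0,0,0,0,0,0]]},
)

```text
t: 17.85
tool_pos: [0.4874, -0.0249, 0.1154]
tool_rot: [0.0, -0.004, 1.0, 0.0]
contact_force: [-0.5, 0.3, -5.0]
finger_gap: 0.354
finger_force: 61.1
```

Converted, 0.001 m / 0.75 = 0.0013, 0.0008 m / 0.75 = 0.0011.

Emit:
jog_arm(
  steps={"motion":[[0,0,0.0013,0,0,0],[0,0,0.0013,0,0,0],[0,0,0.0011,0,0,0],[0,0,0.0008,0,0,0],[0,0,0,0,0,0]]},
)

```text
t: 18.48
tool_pos: [0.4874, -0.0248, 0.1125]
tool_rot: [0.0, -0.004, 1.0, 0.0]
contact_force: [-2.3, 1.0, 5.1]
finger_gap: 0.35
finger_force: 62.2
```

Careful with the scale: shifts go in shares of 0.75 m and turns go in shares of pi/2 rad. That gives: -0.03 m / 0.75 = -0.04, -0.025 m / 0.75 = -0.0333.

Emit:
jog_arm(
  steps={"motion":[[0,0,0,0,0,0],[0,0,0,0,0,0],[0,0,0,0,0,0],[0,0,-0.0133,0,0,0],[0,0,-0.0333,0,0,0],[0,0,-0.04,0,0,0],[0,0,-0.04,0,0,0],[0,0,0,0,0,0],[0,0,0,0,0,0]]},
  aperture=0.7,
)

```text
t: 19.6
tool_pos: [0.4869, -0.0248, 0.2066]
tool_rot: [-0.0, -0.004, 1.0, 0.0]
contact_force: [-0.5, -0.3, -0.3]
finger_gap: 0.701
finger_force: 0.0
```

Emit:
jog_arm(
  steps={"motion":[[-0.0427,0.0227,0,0,0,0],[-0.0427,0.0227,0,0,0,0],[0,0,0,0,0,0],[0,0,0,0,0,0],[0,0,0,0,0,0]]},
  aperture=0.0,
  grip_n=20,
)

```text
t: 20.23
tool_pos: [0.5502, 0.0092, 0.2066]
tool_rot: [-0.001, -0.003, 1.0, 0.0]
contact_force: [0.6, 0.4, 0.3]
finger_gap: -0.003
finger_force: 0.0
```

```bash
python3 snap.py wturn
python3 - <<'E'
from h import *
s=bot.state();a=cv2.imread("pics/wturn.png");c=optics.capture("top");cv2.imwrite("pics/top3.png",c);c2=optics.capture("scene")
print(s["joint_pos"].round(3),delta(s,(.4875+.064,-.0248+.034,.07)).round(4))
cv2.imwrite("pics/tn.png",cv2.hconcat([a[:,120:520],cv2.resize(c2[160:290,205:335],(400,400))]))
E
```

```text
20.225 [0.5502 0.0092 0.2066] 0.0067
[-0.123  0.429  1.525 -0.     1.189 -1.7  ] [-0.0012  0.      0.1368]
```

View pics/tn.png

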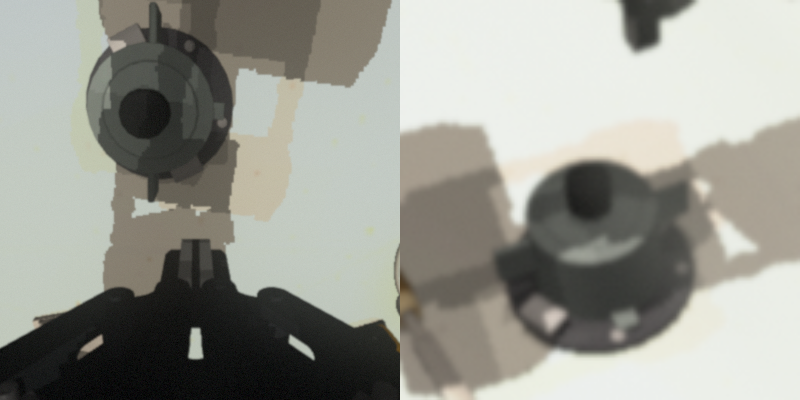

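The cover is seated with its wings along world x at (153,20) and (152,188). I descend with closed fingers beside the far wing and push it clockwise round the base axis.

Converted, 0.045 m / 0.75 = 0.06, -0.005 m / 0.75 = -0.0067.

Emit:
jog_arm(
  steps={"motion":[[-0.0016,0,0.06,0,0,0],[0,0,0.06,0,0,0],[0,0,0.0427,0,0,0],[0,0,0.0196,0,0,0],[0,-0.008,0,0,0,0],[0,-0.0067,0,0,0,0],[0,-0.0053,0,0,0,0],[0,0,0,0,0,0]]},
)

```text
t: 21.38
tool_pos: [0.5528, -0.0059, 0.071]
tool_rot: [0.001, -0.003, 1.0, -0.0]
contact_force: [-0.5, -0.0, -0.1]
finger_gap: 0.004
finger_force: 0.0
```

Emit:
jog_arm(
  steps={"motion":[[-0.0017,-0.0069,0,0,0,0.0509],[-0.0017,-0.0069,0,0,0,0.0509],[-0.0017,-0.0069,0,0,0,0.0509],[-0.0017,-0.0069,0,0,0,0.0509],[0,0,0,0,0,0]]},
)

```text
t: 22.0
tool_pos: [0.5551, -0.0265, 0.0705]
tool_rot: [0.0, 0.156, 0.988, 0.0]
contact_force: [-0.7, -0.7, -0.0]
finger_gap: 0.0
finger_force: 0.0
```

Converted, -0.00517 m / 0.75 = -0.0069, -0.00124 m / 0.75 = -0.0017, 0.08 rad / 1.5708 = 0.0509.

Emit:
jog_arm(
  steps={"motion":[[-0.0017,-0.0069,0,0,0,0.0509],[-0.0017,-0.0069,0,0,0,0.0509],[-0.0017,-0.0069,0,0,0,0.0509],[-0.0017,-0.0069,0,0,0,0.0509],[-0.0017,-0.0069,0,0,0,0.0509],[-0.0017,-0.0069,0,0,0,0.0509]]},
)

```text
t: 22.75
tool_pos: [0.5467, -0.0566, 0.0705]
tool_rot: [0.001, 0.386, 0.922, 0.0]
contact_force: [0.5, 2.0, 0.7]
finger_gap: -0.001
finger_force: 0.9
```

```bash
python3 - <<'E'
from h import *
s=bot.state();p=s["tool_pos"]-[.4875,-.0248,0];print(np.degrees(np.arctan2(p[1],p[0])),np.hypot(p[0],p[1]),s["contact_force"],rot(s["tool_rot"]).round(3))
c=optics.capture("top");c2=optics.capture("scene")
cv2.imwrite("pics/tu.png",cv2.hconcat([cv2.resize(c[190:290,270:370],(400,400)),cv2.resize(c2[160:290,205:335],(400,400))]))
E
```

```text
-28.22071226922305 0.06718795201714864 [0.53457851 1.99377672 0.73041884] [[-0.701  0.713  0.001]
 [ 0.713  0.701  0.   ]
 [-0.001  0.001 -1.   ]]
```

View pics/tu.png

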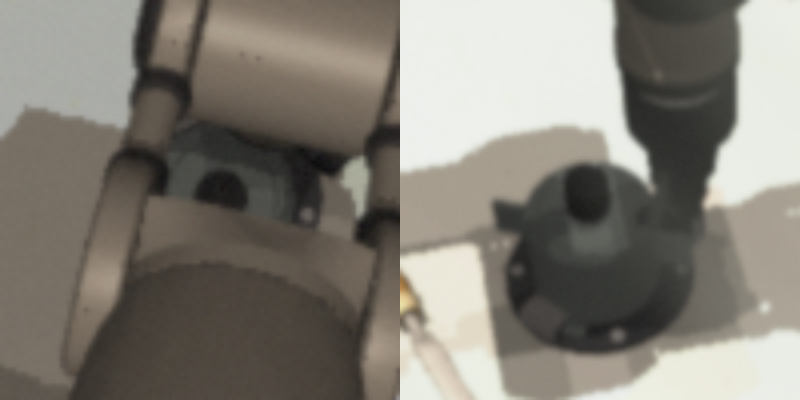

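The cover is turning: the near wing has moved and push force is about 2 N. About 23° remains, so I continue more slowly toward the stop.

Converted, -0.00517 m / 0.75 = -0.0069, -0.0026 m / 0.75 = -0.0035, 0.08 rad / 1.5708 = 0.0509.

Emit:
jog_arm(
  steps={"motion":[[-0.0017,-0.0069,0,0,0,0.0509],[-0.0017,-0.0069,0,0,0,0.0509],[-0.0017,-0.0069,0,0,0,0.0509],[-0.0008,-0.0035,0,0,0,0.0255],[-0.0008,-0.0035,0,0,0,0.0255]]},
)

```text
t: 23.48
tool_pos: [0.5334, -0.0733, 0.0704]
tool_rot: [0.001, 0.528, 0.849, 0.0]
contact_force: [2.7, -0.4, -0.8]
finger_gap: 0.001
finger_force: 1.3
```

Emit:
jog_arm(
  steps={"motion":[[-0.0008,-0.0035,0,0,0,0.0255],[0,0,0,0,0,0]]},
)

```text
t: 23.72
tool_pos: [0.5308, -0.075, 0.0703]
tool_rot: [0.0, 0.545, 0.838, 0.0]
contact_force: [2.3, -0.9, 0.8]
finger_gap: -0.0
finger_force: 1.0
```

Emit:
jog_arm(
  steps={"motion":[[-0.0008,-0.0035,0,0,0,0.0255],[0,0,0,0,0,0]]},
)

```text
t: 23.98
tool_pos: [0.5289, -0.0767, 0.0703]
tool_rot: [0.0, 0.562, 0.827, 0.0]
contact_force: [4.4, -0.6, 0.9]
finger_gap: 0.003
finger_force: 1.6
```

```bash
python3 -c "
from h import *
s=bot.state();p=s['tool_pos']-[.4875,-.0248,0];print(np.degrees(np.arctan2(p[1],p[0])),np.hypot(p[0],p[1]),s['contact_force'])"
```

```text
-51.406794512067165 0.06642151854467418 [ 4.42209732 -0.61133897  0.88561861]
```

Converted, -0.0026 m / 0.75 = -0.0035, -0.0006 m / 0.75 = -0.0008, 0.04 rad / 1.5708 = 0.0255.

Emit:
jog_arm(
  steps={"motion":[[-0.0008,-0.0035,0,0,0,0.0255],[0,0,0,0,0,0]]},
)

```text
t: 24.22
tool_pos: [0.5283, -0.0781, 0.0708]
tool_rot: [0.002, 0.578, 0.816, 0.001]
contact_force: [8.5, 0.8, -0.0]
finger_gap: -0.004
finger_force: 4.1
```

Emit:
jog_arm(
  steps={"motion":[[-0.0008,-0.0035,0,0,0,0.0255],[0,0,0,0,0,0]]},
)

```text
t: 24.48
tool_pos: [0.5281, -0.0788, 0.0712]
tool_rot: [0.004, 0.595, 0.804, 0.003]
contact_force: [15.7, 6.6, -1.6]
finger_gap: -0.0
finger_force: 8.5
```

The force jumped to 16 N with almost no motion, so the ears are at the stop. I back off, lift clear and verify.

Converted, -0.05 m / 0.75 = -0.0667, -0.04 m / 0.75 = -0.0533.

Emit:
jog_arm(
  steps={"motion":[[0,0.0053,0,0,0,0],[0,0.0107,0,0,0,0],[0,0.008,0,0,0,0],[0,0,-0.0533,0,0,0],[0,0,-0.0667,0,0,0],[0,0,-0.0667,0,0,0],[0.04,0,0,0,0,0],[0,0,0,0,0,0],[0,0,0,0,0,0]]},
)

```text
t: 25.6
tool_pos: [0.5324, -0.0457, 0.2096]
tool_rot: [-0.001, 0.594, 0.804, -0.0]
contact_force: [-0.1, -0.2, -0.5]
finger_gap: 0.001
finger_force: 0.0
```

```bash
python3 snap.py wend
python3 - <<'E'
from h import *
bot.state();a=cv2.imread("pics/wend.png");c2=optics.capture("scene")
cv2.imwrite("pics/en.png",cv2.hconcat([a[:,120:520],cv2.resize(c2[160:290,205:335],(400,400))]))
E
```

```text
25.6 [ 0.5324 -0.0457  0.2096] 0.0114
```

View pics/en.png

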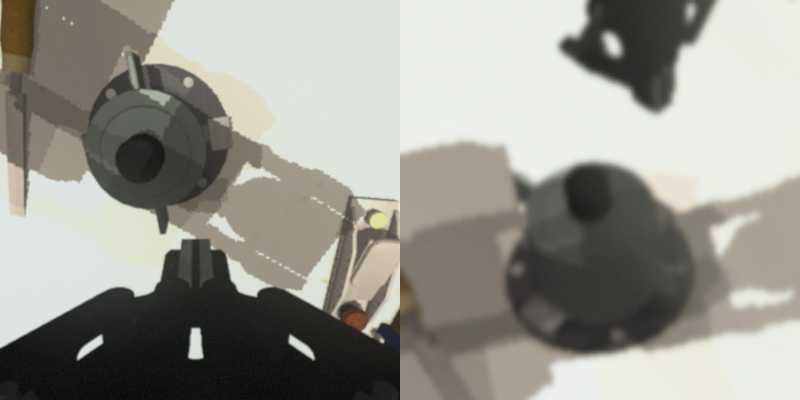

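The wings sit at (132,70) and (162,220), and the catch at (218,132) has the ear under it. I've now viewed 11 pictures against the limit of 10, so I won't open more and will check the lock angle from numbers.

```bash
python3 - <<'E'
from h import *
import pickle
st,im=pickle.load(open("pics/wend.pkl","rb"));C=cam("wrist",st)
w1=ray(C,(120+131,55),.072);w2=ray(C,(120+163,232),.072);print(w1,w2,np.degrees(np.arctan2(*(w1-w2)[1::-1])),np.linalg.norm(w1-w2),(w1+w2)/2)
c=ray(C,(120+218,132),.0225);print(c,np.degrees(np.arctan2(c[1]+.0248,c[0]-.4875)),np.hypot(c[1]+.0248,c[0]-.4875))
E
```

```text
[0.45571794 0.03895964 0.072     ] [ 0.51570518 -0.08980134  0.072     ] 114.97989754189778 0.14204878681794003 [ 0.48571156 -0.02542085  0.072     ]
[0.53891841 0.00054731 0.0225    ] 26.241535929692578 0.05732660076614728
```

The cover's x axis is at 25.0° and the base's is at about 24°, with the cover centred and the stop felt.

```bash
python3 -c "
from workcell import bot, optics, ticket
print(ticket.job_done())"
```

```text
the job is handed in; nothing more can be done
None
```

The pot is reassembled and handed in at about 26 s: the cup is in the dish, and the cover is seated and turned clockwise to the stop, about 1° from the base's axis by camera; no verdict came back, and I viewed 11 pictures, one over the limit of 10.

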